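# Clear the hung-up rod in a brushing machine's infeed

### The arm

A 7-joint arm with a two-finger parallel gripper is mounted at the origin on the work surface. World frame = base frame: x ahead of the robot, y to its left, z up, the work surface at z = 0. Lengths are in m, angles in rad, forces in N, time in s.
With the tool pointing down it reaches from about 0.4 to 0.85 m from the base axis. Payload 10.4 kg.
Tool frame: the origin (TCP) lies at the very end of the fingers, on their centre line; the grasp point (between the pads) lies 19 mm behind it; z points along the fingers, y is the line along which they close (so a half turn about z gives the same grasp; the last joint's range is limited). The gripper opens to 87 mm and grips with 3 to 60 N. Pads are 19 mm wide; open, the fingers measure 117 mm over their backs; the gripper's body (75 mm by 190 mm) begins 51 mm behind the grasp point.
Start: joints at [1.139, 0.332, -0.065, 1.46, 0.022, 1.35, -0.088], TCP at [0.248, -0.574, 0.184] pointing down, gripper open.
Joint ranges: [-2.6, 2.6], [-0.5, 2.12], [-1.47, 1.34], [0.16, 2.42], [-1.27, 4.41], [0.06, 2.06], [-2.6, 2.6]. Speed limits (rad/s): [2.22, 2.22, 2.79, 2.79, 3.14, 3.14, 3.14].

### API

Orientations are given as a unit quaternion [x, y, z, w].
In Python, from bench import * gives the robot as it stands.
- The arm moves only by the tool step_arm, never from a script. Its arguments are lists of equal length, an entry for each row: "delta_pos": the shift along the world's x, y, z in units of 25 mm (1.0 is 25 mm), a list of three; "turn": the turn about the world's z in units of 0.12 rad (1.0 is 0.12 rad). In form: {"delta_pos": [[tx, ty, tz], ...], "turn": [turn, ...]}. A call has 1 to 12 rows; each row shifts and turns the commanded pose from where the row before left it; what a row does not reach is not made up. A row lasts 1/10 s, in which the tool goes at most 50 mm and 8.59 degrees, less where a joint would pass 70% of its speed; a pose out of reach is approached as far as the arm can. A call with a number of a shift or a turn outside -1 to 1 is refused whole. A call with a gripper value outside its range is refused whole. "grip" is the closure, from 0 (fully open) to 1 (shut), set as the call begins (left out, the last holds). The fingers move at their own pace and stop on an object; "newtons" is the grip in N (left out, the last holds). Time passes only in rows, so rows that do not move let the fingers close. It gives the time, the measured TCP pose, the force, the opening and the grip force at its end, in the units of the state.
- read_state(): the state, without advancing time (a new reading comes with each control period).
- camera(name): name is "side" or "top"; returns a dict with "image" (384x512x3 uint8, red, green, blue), "z_map" (384x512 float32, m along the optical axis (not along the pixel's ray), 0 where there is no reading), "mtx" (3x3 intrinsics, pixels), "dist" ([k1, k2, p1, p2, k3] as OpenCV has them; the pictures are not rectified), "view" (4x4, takes a point from world to camera coordinates). Camera axes: x right, y up, looking along -z (the intrinsics and any distortion apply to the point x, -y, -z); pixel columns grow to the right and rows downward; lengths in m; the calibration is good to about 2 mm. A picture is of the moment at which its call begins.
- close_job(): hands the job in; it is judged then, once.
The state is a dict: "time": time; "joint_positions": joint angles; "joint_vel": joint speeds; "joint_torque": joint torques, N m; "ee_pos": TCP position; "eef_rot": TCP orientation; "ft_force": force on the tool from outside, world axes, zero at the start; "torque": the same for the moment, N m; "width": finger opening in m; "grip_force": force on a finger pad.
Only numpy, scipy, OpenCV 4.12 (cv2) and the standard library are available. Lean on these libraries where they do the work, as an engineer would, in place of code of your own. Each camera call takes 0.05 s, during which the arm holds its last target. There are 200 camera calls.

### The job

A connecting rod has hung up part way down the sloped infeed chute, under the hood of the rod brushing machine. Lift the hood by its bow handle and swing it past the over-centre point of its springs so that it stays fully open by itself; then push the rod down the chute, without lifting it out, until its big end rests against the escapement stop, gently enough that the sprung stop is not forced back. Leave the hood open, the rod resting in the chute, and the spare rods and wire brush on the bench where they are.

Things in the scene. Friction and masses are not known exactly. Their poses are not given: they have to be found in the camera images.
- bedplate: Green cast bed of the brushing machine, fixed. Origin: on the bench, straight below the middle of the hood's hinge; +x points into the machine, away from the infeed mouth, +y left, z up. Bed 200 mm wide, x -280 to +180 mm. Brush head 190 mm high at x -12 to +180, motor on its +y side. Side frames 100 mm high, 148 mm apart outside, beside the chute at x -212 to -12 mm.
- chute: Fixed steel infeed chute: flat floor 86 mm wide, a rail along each side 10 mm high, 58 mm clear between. Origin: on the floor's centre line at the stop's face at rest, 20 mm in front of the hinge and 35 mm above the bench. x runs downhill along the floor (15 degrees below level, into the machine), y across, z square to the floor. It runs uphill to x = -300 mm.
- hood (a joint): Angle of the grey sheet-metal hood with a clear window, rad: 0 closed, 0.91 fully open on its end stop. Springs and weight pull it shut below about 0.5 rad; above about 0.68 rad the springs swing it on to its end stop and hold it there; the hinge is damped. Lifting at the handle takes 6 to 7 N from closed, falling to nothing at the over-centre point.
- hood_hinge (a point): Middle of the hood's hinge axis, along the bedplate's y, 165 mm above the bench. The hood is 164 mm wide and reaches 250 mm towards the infeed mouth. Fully open it still leans over the chute: its front edge is then 188 mm in front of the hinge and 335 mm above the bench, so the rod must be reached under it with a tool tilted forward.
- hood_handle (a point): Middle of the hood's bow handle: a round bar 14 mm thick, 100 mm long, parallel to the hinge, 256 mm in front of it and 174 mm above the bench when closed (radius 257 mm). It stands 42 mm off the hood's front panel, which slopes at 44 degrees: the free way in is down and forward, 20 to 45 degrees off vertical; straight down there is little room behind the bar.
- rod: Hung-up forged steel connecting rod, flat in the chute under the hood, 134 mm long, 20 mm thick, about 0.4 kg; big end 50 mm round (52 over its bosses), 36 mm bore; shank 23 mm wide; small end 28 mm round. Origin: on its underside, on the big bore's axis; +x to the big end (downhill), z up out of the chute. Friction holds it until pushed with 0.5 to 2.5 N.
- rod_big_end (a point): Foremost point of the rod's big end, at half thickness (25 mm along the rod's x from its origin, 10 mm above its underside); it is what meets the stop. Its point axes are those of the rod.
- rod_small_end (a point): Rearmost (uphill) point of the rod's small end, at half thickness (109 mm back from the rod's origin, 10 mm above its underside): the place to push.
- stop_face (a point): Middle of the uphill face of the escapement stop, 10 mm above the chute floor: a bright steel finger 26 mm wide standing 26 mm above the floor. Its axes are those of the chute.
- stop (a joint): How far the stop is pushed back downhill, m: 0 at rest. It is sprung: it starts to give at about 4 N and gives 1 mm for each further 1.2 N, so about 16 N pushes it back 10 mm, which counts as forced; its end of travel is at 14 mm.
- spare_rod_a: A loose connecting rod of the same kind lying on the bench beside the machine; leave it alone.
- spare_rod_b: Another loose connecting rod lying on the bench beside the machine; leave it alone.
- wire_brush: A hand wire brush with a wooden back, 250 mm long, lying on the bench beside the machine; leave it alone.

How it is judged:
On the way, in this order (a step that is already met when the one before it is completed fails the run):
1. the hood is fully open and stays there by itself, with nothing touching it (value of joint hood above 0.82 rad and contact force between each of the fingers, the arm and hood below 0.5 N), for 0.5 s.
2. the rod's big end is against the stop, the hood still open (value of joint hood above 0.82 rad and x of rod_big_end in the frame of stop_face between -0.004 and 0.003 m and x of rod_big_end in the frame of chute below 0.005 m and z of each of rod_big_end, rod_small_end in the frame of chute below 0.015 m and z of rod_small_end in the frame of chute above 0.005 m), for 0.2 s.
At the end, for the whole second after the job is handed in: The hood stands open by itself (joint above 0.82 rad). The rod lies flat in the chute (both ends within 5 mm of their resting height), at rest, its big end within 4 mm of the stop's face, and the stop is at rest to within 5 mm (all of step 2 and linear speed of rod below 0.02 m/s and velocity of joint hood below 0.1 rad/s); the robot touches nothing.
It fails at once if the escapement stop is forced back more than 10 mm (value of joint stop above 0.01 m).
It fails at once if the rod is lifted out of the chute (an end more than 20 mm above its resting height) (z of any of rod_big_end, rod_small_end in the frame of chute above 0.03 m).
It fails at once if a spare rod or the wire brush on the bench is disturbed (moved more than 25 mm) (distance of any of spare_rod_a, spare_rod_b, wire_brush from where it was at the start of the episode above 0.025 m).
It also fails if it takes over 51 s, if anything falls off the work surface, if the arm or the gripper's body presses on something with over 40 N, if the wrist force passes 120 N, or if a joint passes its speed limit or range.

## Working session

There is one attempt and no reset: what is moved stays moved. The work goes in short steps, Python scripts to look and compute and a tool call to move; the robot and the scene stay as the last step left them, time stands still between calls to the robot, and variables do not carry over. Pictures are saved under pics/ and viewed, at most 12 in all, crops included, and the job is handed in when it is done.

Besides the shell and the picture viewer there is one more tool, called as name([rows], argument=value, ...), one row to a line, values as JSON. step_arm: Moves the arm, as the interface text tells. Shifts and turns lie within -1 to 1; 1 stands for 25 mm of shift or 0.12 rad of turn. Its arguments: {"type":"object","properties":{"delta_pos":{"type":"array"},"turn":{"type":"array"},"grip":{"type":"number"},"newtons":{"type":"number"}},"required":["delta_pos","turn"]}

```bash
mkdir -p pics && ls && cat > h.py <<'E'
from bench import *
import numpy as np, cv2
def shot(n,name):
    c=camera(n); cv2.imwrite(f'pics/{name}.png',c['image'][:,:,::-1]); np.savez(f'{name}.npz',**{k:np.array(v) for k,v in c.items()}); return c
def pts(c):
    h,w=c['z_map'].shape; u,v=np.meshgrid(np.arange(w),np.arange(h))
    n=cv2.undistortPoints(np.stack([u,v],-1).reshape(-1,1,2).astype(float),c['mtx'],c['dist']).reshape(h,w,2)
    z=c['z_map']; P=np.stack([n[...,0]*z,-n[...,1]*z,-z,np.ones_like(z)],-1)
    P=P@np.linalg.inv(c['view']).T; P=P[...,:3]; P[z==0]=np.nan; return P
E
python3 - <<'E'
from h import *
s=read_state(); print(s)
for n in('side','top'):
    c=shot(n,n+'0'); print(n,c['view'],c['mtx'],c['dist'])
E
```

```text
pics
{'time': 0.0, 'joint_positions': array([ 1.13939409,  0.33288547, -0.06471958,  1.4609313 ,  0.02159352,
        1.34991403, -0.08851613]), 'joint_vel': array([-0.00062632, -0.00032614,  0.00047963, -0.00031886,  0.0009486 ,
        0.00012017,  0.00075411]), 'joint_torque': array([-2.89000300e-04, -6.23259044e+01,  2.46149430e-02, -3.89893055e+01,
       -6.12769718e-02,  3.97129054e-02,  2.01038911e-04]), 'ee_pos': array([ 0.24827194, -0.57308692,  0.18275033]), 'eef_rot': array([ 9.79180261e-01,  2.02991370e-01, -1.72929598e-04, -7.00364598e-04]), 'ft_force': array([0.14172362, 0.37172545, 0.2983165 ]), 'torque': array([-0.01646726,  0.03041862,  0.01316989]), 'grip_force': 0.0, 'width': 0.08716539810137523}
side [[ 0.85783277 -0.51389834 -0.00560662 -0.53265992]
 [ 0.42591151  0.70476949  0.56736175 -0.35736291]
 [-0.28761489 -0.48908943  0.82344958 -0.93665758]
 [ 0.          0.          0.          1.        ]] [[488.54702402   0.         254.2790099 ]
 [  0.         488.54702402 189.97952913]
 [  0.           0.           1.        ]] [-0.16745176  0.          0.          0.          0.        ]
top [[-8.02769500e-02 -9.96772173e-01  9.20188353e-04  5.41063821e-02]
 [ 9.68267309e-01 -7.77619937e-02  2.37511034e-01 -6.38413862e-01]
 [-2.36672834e-01  1.99576497e-02  9.71384405e-01 -9.86818018e-01]
 [ 0.00000000e+00  0.00000000e+00  0.00000000e+00  1.00000000e+00]] [[401.49025737   0.         253.32683763]
 [  0.         401.49025737 185.71054893]
 [  0.           0.           1.        ]] [-0.09477372  0.          0.          0.          0.        ]
```

View pics/side0.png

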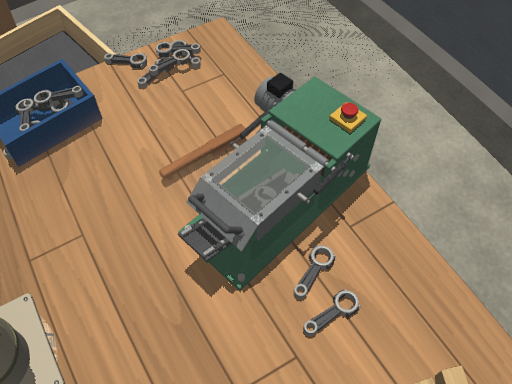

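View pics/top0.png

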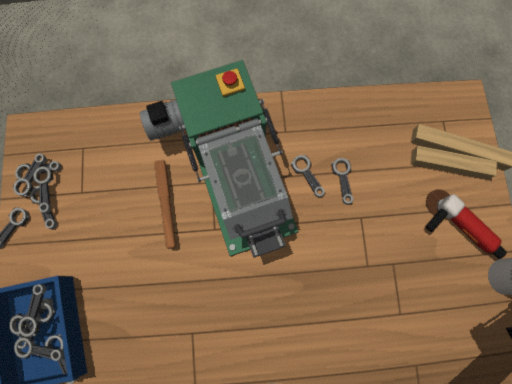

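```bash
python3 - <<'E'
from h import *
for n in('side','top'):
    c=dict(np.load(n+'0.npz')); P=pts(c); hsv=cv2.cvtColor(c['image'],cv2.COLOR_RGB2HSV)
    m=(hsv[...,0]>60)&(hsv[...,0]<85)&(hsv[...,1]>90)
    t=m&(abs(P[...,2]-.19)<.008); Q=P[t]
    print(n,m.sum(),t.sum(),np.nanmedian(Q[:,2]))
    r=cv2.minAreaRect(Q[:,:2].astype(np.float32)*1000); print(r,cv2.boxPoints(r))
    # handle: dark, z .155-.195
    for nm,(u,v) in dict(handle=(215,222) if n=='side' else (263,224)).items(): print(nm,P[v-12:v+13:3,u])
    print(hsv[222,215] if n=='side' else hsv[224,263])
c=dict(np.load('side0.npz'))
cv2.imwrite('pics/s0c.png',cv2.resize(c['image'][100:290,160:340,::-1],None,fx=3,fy=3,interpolation=cv2.INTER_CUBIC))
E
```

```text
side 3572 2815 0.1857658371946802
((850.4990844726562, 78.78378295898438), (159.94923400878906, 194.77540588378906), 14.298611640930176) [[748.9496   153.40282 ]
 [797.0543   -35.338795]
 [952.0486     4.164749]
 [903.94385  192.90636 ]]
handle [[ 0.53638912  0.01051939  0.14340472]
 [ 0.53420144  0.00723791  0.13835639]
 [ 0.5213213  -0.02294454  0.17983432]
 [ 0.51802946 -0.02912007  0.18037618]
 [ 0.51572249 -0.03281041  0.17659866]
 [ 0.52352628 -0.01067563  0.1263189 ]
 [ 0.52698858  0.00058484  0.09462424]
 [ 0.5236632  -0.0055008   0.09422901]
 [ 0.51988419 -0.01277684  0.09614174]]
[120   4  66]
top 4358 3594 0.18669686310888928
((839.414794921875, 77.94215393066406), (178.67909240722656, 192.98416137695312), 15.630831718444824) [[727.38055  146.79427 ]
 [779.37787  -39.052906]
 [951.44904    9.090042]
 [899.4517   194.93721 ]]
handle [[ 0.55475493 -0.01365992  0.15491059]
 [ 0.54889247 -0.01336767  0.14625674]
 [ 0.54239045 -0.01293848  0.140961  ]
 [ 0.53521828 -0.01235226  0.1397357 ]
 [ 0.52308795 -0.01049125  0.17317809]
 [ 0.51507577 -0.00963266  0.18014658]
 [ 0.50878227 -0.00922633  0.17468913]
 [ 0.51004008 -0.01101482  0.10612184]
 [ 0.50313933 -0.01055358  0.1007996 ]]
[ 0  4 72]
```

View pics/s0c.png

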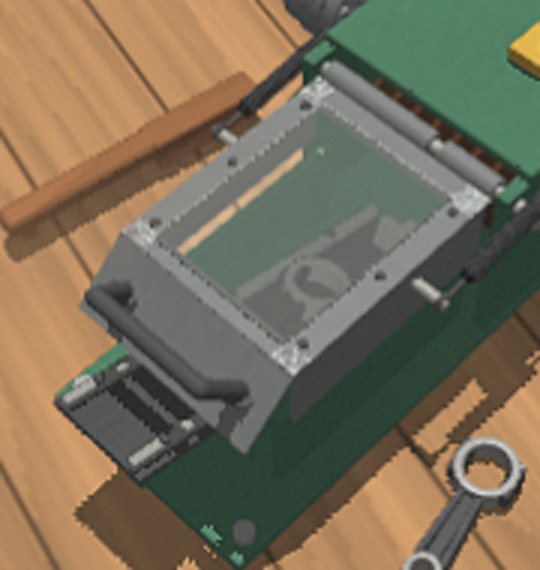

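```bash
python3 - <<'E'
from h import *
for n in('side','top'):
    c=dict(np.load(n+'0.npz')); P=pts(c); hsv=cv2.cvtColor(c['image'],cv2.COLOR_RGB2HSV)
    X=P[...,0];Y=P[...,1];Z=P[...,2]
    m=(X>.46)&(X<.57)&(Y>-.12)&(Y<.1)&(Z>.155)&(Z<.2)&(hsv[...,2]<95)
    # handle: remove the hood panel by distance along line
    Q=P[m]; d=np.array([.963,.269]); s=Q[:,:2]@d
    print(n,len(Q),np.percentile(s,[0,10,50,90,100]))
    H=Q[(s<np.median(s)+.012)&(Q[:,2]>.165)]
    mu=H.mean(0); w=np.linalg.svd(H-mu)[2][0]; t=(H-mu)@w
    mid=mu+w*(t.max()+t.min())/2
    print(len(H),mu,w,np.degrees(np.arctan2(-w[0],w[1])),np.ptp(t),mid,np.percentile(H[:,2],[5,50,95]))
    yaw=np.arctan2(-w[0]*np.sign(w[1]),abs(w[1])); 
    # head far edge & sides
    g=(hsv[...,0]>60)&(hsv[...,0]<85)&(hsv[...,1]>90)&(abs(Z-.187)<.01); G=P[g]
    for yw in (yaw,np.radians(15.3)):
        e=np.array([np.cos(yw),np.sin(yw)]);f=np.array([-e[1],e[0]])
        print(np.degrees(yw),'x',np.percentile(G[:,:2]@e,[0,.5,50,99.5,100]),'y',np.percentile(G[:,:2]@f,[0,.5,50,99.5,100]),'handle',mid[:2]@e,mid[:2]@f)
E
```

```text
side 462 [0.48540939 0.48767262 0.49321441 0.50902319 0.56677538]
393 [ 0.51532068 -0.01371725  0.17841416] [ 0.26871869 -0.9630539  -0.01781692] -164.40942655013836 0.11414269957174655 [ 0.51452329 -0.0108595   0.17846703] [0.17220291 0.17916472 0.18206826]
15.590573449861653 x [0.73940303 0.74785348 0.82524598 0.91897361 0.92091638] y [-0.25035895 -0.24862492 -0.14599144 -0.05649402 -0.05477226] handle 0.4926737189310679 -0.1487439201241005
15.300000000000002 x [0.74064973 0.74850207 0.82597452 0.91955578 0.92120525] y [-0.24603751 -0.24442327 -0.1416468  -0.0522954  -0.05071909] handle 0.49342172934046663 -0.14624344126803424
top 699 [0.48617752 0.4894972  0.51459664 0.54055994 0.56687938]
333 [ 0.51604693 -0.00773607  0.17848604] [-0.25200004  0.96771738 -0.00436392] 14.59603800840167 0.11690308468638776 [ 0.51619219 -0.00829391  0.17848856] [0.16930384 0.17954446 0.18325035]
14.59603800840167 x [0.74099911 0.74776157 0.82625885 0.91912831 0.92098276] y [-0.23465571 -0.2311704  -0.1207902  -0.04207534 -0.04041587] handle 0.4974428275908897 -0.13810793189914328
15.300000000000002 x [0.73847423 0.74623738 0.82467493 0.91771246 0.91906997] y [-0.24394734 -0.2413235  -0.13108744 -0.05207204 -0.05007955] handle 0.4957084676950426 -0.14420916278278195
```

step_arm([
  [0.44, 0.94, 0.46],
  [0.44, 0.94, 0.46],
  [0.44, 0.94, 0.46],
  [0.44, 0.94, 0.46],
  [0.44, 0.94, 0.46],
  [0.44, 0.94, 0.46],
  [0.44, 0.94, 0.46],
  [0.44, 0.94, 0.46],
  [0.44, 0.94, 0.46],
  [0.44, 0.94, 0.46],
  [0.44, 0.94, 0.46],
  [0.44, 0.94, 0.46],
], turn=[0.5, 0.5, 0.5, 0.5, 0.5, 0.5, 0.5, 0.5, 0.5, 0.5, 0.5, 0.5])

```text
time: 1.3
ee_pos: [0.3813, -0.2895, 0.3225]
eef_rot: [0.844, 0.537, 0.0, 0.0]
ft_force: [-0.3, 0.3, -0.8]
width: 0.0868
grip_force: 0.0
```

step_arm([
  [0.44, 0.94, 0],
  [0.44, 0.94, 0],
  [0.44, 0.94, 0],
  [0.44, 0.94, 0],
  [0.44, 0.94, 0],
  [0.44, 0.94, 0],
  [0.44, 0.94, 0],
  [0.44, 0.94, 0],
  [0.44, 0.94, 0],
  [0.44, 0.94, 0],
  [0.44, 0.94, 0],
  [0.44, 0.94, 0],
], turn=[0.5, 0.5, 0.5, 0.5, 0.5, 0.5, 0.5, 0.5, 0.5, 0.5, 0.5, 0.5])

```text
time: 2.5
ee_pos: [0.5132, -0.0075, 0.3215]
eef_rot: [0.6, 0.8, 0.0, -0.0]
ft_force: [0.2, -0.3, -0.6]
width: 0.0869
grip_force: 0.0
```

```bash
python3 - <<'E'
from h import *
s=read_state(); print(s['time'],s['ee_pos'],s['eef_rot'],s['joint_positions'],s['ft_force'])
c=shot('side','side1'); P=pts(c)
hsv=cv2.cvtColor(c['image'],cv2.COLOR_RGB2HSV)
E
```

```text
2.5 [ 0.51317183 -0.00745023  0.32154881] [ 6.00391742e-01  7.99706021e-01  1.85620353e-04 -4.44090486e-05] [ 0.54910287  0.09166186 -0.66690749  1.48061916  0.05632787  1.58865411
  0.16807126] [ 0.20201462 -0.33027064 -0.64894874]
```

View pics/side1.png

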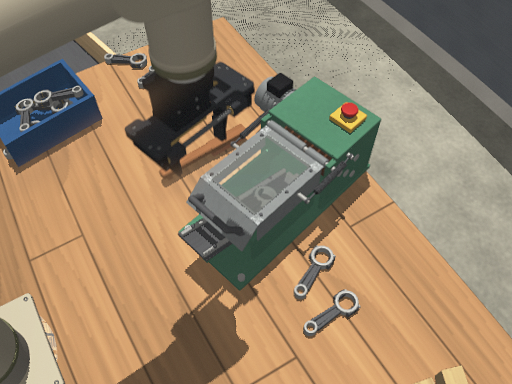

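```bash
python3 - <<'E'
from h import *
c=dict(np.load('side1.npz')); P=pts(c).reshape(-1,3)
t=np.array([.51317,-.00745,.32155]); a=2*np.arctan2(.7997,.6004)-np.pi/2
print('tool y az',np.degrees(a))
e=np.array([np.cos(a),np.sin(a)]);f=np.array([-e[1],e[0]])
D=P-t; s=D[:,:2]@e; q=D[:,:2]@f
for h in np.arange(0,.36,.02):
    m=(D[:,2]>h)&(D[:,2]<h+.02)&(abs(s)<.16)&(abs(q)<.12)
    if m.sum()>5: print(round(h,2),m.sum(),'s',np.percentile(s[m],[1,50,99]).round(3),'q',np.percentile(q[m],[1,99]).round(3))
E
```

```text
tool y az 16.202908933573518
0.02 15 s [-0.052  0.044  0.053] q [-0.012  0.006]
0.04 179 s [-0.054  0.043  0.051] q [-0.013  0.008]
0.06 131 s [-0.055  0.044  0.055] q [-0.013  0.008]
0.08 78 s [0.043 0.048 0.056] q [-0.013  0.01 ]
0.1 319 s [-0.088 -0.056  0.086] q [-0.039  0.033]
0.12 1345 s [-0.093  0.016  0.087] q [-0.039  0.019]
0.14 2918 s [-0.095 -0.049  0.093] q [-0.038  0.034]
0.16 607 s [-0.051 -0.029  0.016] q [-0.025  0.02 ]
0.18 338 s [-0.051 -0.049  0.009] q [-0.037  0.021]
0.2 1389 s [-0.051 -0.034  0.022] q [-0.038  0.034]
0.22 255 s [-0.043 -0.021  0.025] q [-0.043  0.012]
0.24 923 s [-0.043 -0.025  0.028] q [-0.043  0.02 ]
0.26 830 s [-0.041 -0.025  0.025] q [-0.042  0.014]
0.28 903 s [-0.041 -0.024  0.024] q [-0.042  0.014]
0.3 930 s [-0.041 -0.023  0.025] q [-0.042  0.009]
0.32 547 s [-0.038 -0.015  0.022] q [-0.044 -0.014]
0.34 888 s [-0.155 -0.055 -0.006] q [-0.047 -0.006]
```

step_arm([
  [0, -0.14, 0],
  [0, 0, -0.5],
  [0, 0, -0.8],
  [0, 0, -0.8],
  [0, 0, -0.8],
  [0, 0, -0.8],
  [0, 0, -0.8],
  [0, 0, -0.5],
  [0, 0, 0],
], turn=[-0.1, 0, 0, 0, 0, 0, 0, 0, 0], grip=0.6, newtons=20)

```text
time: 3.45
ee_pos: [0.5112, -0.0137, 0.1946]
eef_rot: [0.608, 0.794, -0.001, -0.001]
ft_force: [-0.4, -0.3, 1.4]
width: 0.0356
grip_force: 0.0
```

```bash
python3 - <<'E'
from h import *
c=shot('side','side2'); t=shot('top','top2')
a=cv2.resize(c['image'][140:270,160:300,::-1],None,fx=2.8,fy=2.8,interpolation=cv2.INTER_CUBIC)
b=cv2.resize(t['image'][150:280,200:340,::-1],None,fx=2.8,fy=2.8,interpolation=cv2.INTER_CUBIC)
cv2.imwrite('pics/c2.png',np.hstack([a,b])); print(a.shape)
E
```

```text
(364, 392, 3)
```

View pics/c2.png

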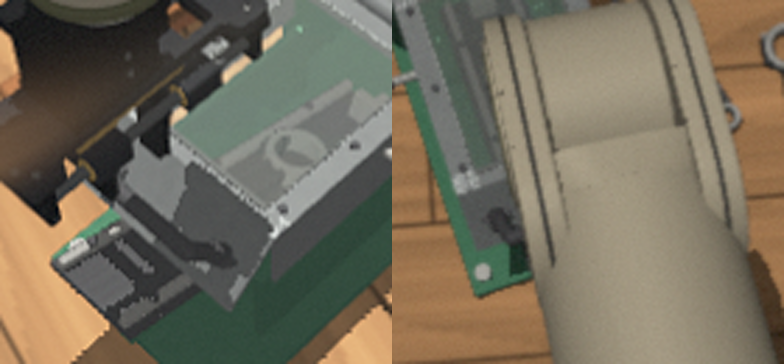

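```bash
python3 - <<'E'
from h import *
c=dict(np.load('side2.npz'))
def proj(p):
    q=c['view']@np.r_[p,1]; q=q[:3]*[1,-1,-1]; r=cv2.projectPoints(q.reshape(1,3),np.zeros(3),np.zeros(3),c['mtx'],c['dist'])[0].ravel(); return r,(r-[160,140])*2.8
for p in ([.513,-.011,.174],[.513-.0132,.037,.174],[.526,-.059,.174],read_state()['ee_pos'],[.5112,-.0137,.174]): print(p,*proj(p))
E
```

```text
[0.513, -0.011, 0.174] [208.45759289 214.94619953] [135.68126009 209.84935869]
[0.4998, 0.037, 0.174] [191.09117721 200.0233553 ] [ 87.05529619 168.06539485]
[0.526, -0.059, 0.174] [226.53540041 230.55686682] [186.29912114 253.55922711]
[ 0.51256307 -0.01329082  0.19692168] [207.80346302 209.52937688] [133.84969646 194.68225526]
[0.5112, -0.0137, 0.174] [208.28853261 216.38778263] [135.20789132 213.88579137]
```

step_arm([
  [0.14, 0, 0],
  [0, 0, -0.4],
  [0, 0, -0.4],
  [0, 0, -0.4],
  [0, 0, -0.4],
  [0, 0, -0.15],
  [0, 0, 0],
], turn=[0, 0, 0, 0, 0, 0, 0], grip=0.65)

```text
time: 4.25
ee_pos: [0.5155, -0.0129, 0.1521]
eef_rot: [0.607, 0.795, -0.0, -0.001]
ft_force: [0.1, -0.4, 0.3]
width: 0.0304
grip_force: 0.0
```

step_arm([
  [0, 0, 0],
  [0, 0, 0],
  [0, 0, 0],
  [0, 0, 0],
  [0, 0, 0],
], turn=[0, 0, 0, 0, 0], grip=1.0, newtons=15)

```text
time: 4.75
ee_pos: [0.5161, -0.013, 0.153]
eef_rot: [0.607, 0.795, 0.0, 0.0]
ft_force: [-0.1, -0.9, 1.1]
width: 0.0025
grip_force: 0.0
```

```bash
python3 - <<'E'
from h import *
c=shot('side','side3'); P=pts(c)
cv2.imwrite('pics/c3.png',cv2.resize(c['image'][150:270,150:290,::-1],None,fx=5,fy=5,interpolation=cv2.INTER_CUBIC))
e=np.array([.9646,.2639]);f=np.array([-.2639,.9646])
for v in range(190,240,4):
    print(v,[(u,)+tuple((1000*np.r_[P[v,u,:2]@e,P[v,u,:2]@f,P[v,u,2]]).astype(int)) for u in range(190,245,8)])
s=read_state(); print(s['ee_pos'],s['width'])
E
```

```text
190 [(190, np.int64(445), np.int64(-171), np.int64(332)), (198, np.int64(460), np.int64(-171), np.int64(316)), (206, np.int64(474), np.int64(-175), np.int64(306)), (214, np.int64(501), np.int64(-161), np.int64(263)), (222, np.int64(501), np.int64(-183), np.int64(285)), (230, np.int64(516), np.int64(-186), np.int64(272)), (238, np.int64(573), np.int64(-144), np.int64(170))]
194 [(190, np.int64(444), np.int64(-171), np.int64(322)), (198, np.int64(458), np.int64(-173), np.int64(309)), (206, np.int64(474), np.int64(-172), np.int64(291)), (214, np.int64(487), np.int64(-178), np.int64(283)), (222, np.int64(500), np.int64(-183), np.int64(275)), (230, np.int64(557), np.int64(-138), np.int64(168)), (238, np.int64(568), np.int64(-149), np.int64(167))]
198 [(190, np.int64(445), np.int64(-167), np.int64(305)), (198, np.int64(456), np.int64(-174), np.int64(301)), (206, np.int64(471), np.int64(-175), np.int64(285)), (214, np.int64(479), np.int64(-186), np.int64(288)), (222, np.int64(541), np.int64(-131), np.int64(163)), (230, np.int64(550), np.int64(-145), np.int64(168)), (238, np.int64(560), np.i
[... 3290 characters left out ...]
, np.int64(496), np.int64(-147), np.int64(95)), (222, np.int64(507), np.int64(-160), np.int64(97)), (230, np.int64(507), np.int64(-186), np.int64(128)), (238, np.int64(511), np.int64(-204), np.int64(146))]
238 [(190, np.int64(452), np.int64(-126), np.int64(109)), (198, np.int64(464), np.int64(-135), np.int64(104)), (206, np.int64(476), np.int64(-145), np.int64(102)), (214, np.int64(488), np.int64(-157), np.int64(102)), (222, np.int64(500), np.int64(-167), np.int64(97)), (230, np.int64(501), np.int64(-192), np.int64(127)), (238, np.int64(509), np.int64(-206), np.int64(134))]
[ 0.51601359 -0.0130397   0.15293015] 0.0014863582442294322<stdin>:6: RuntimeWarning: invalid value encountered in cast
```

View pics/c3.png

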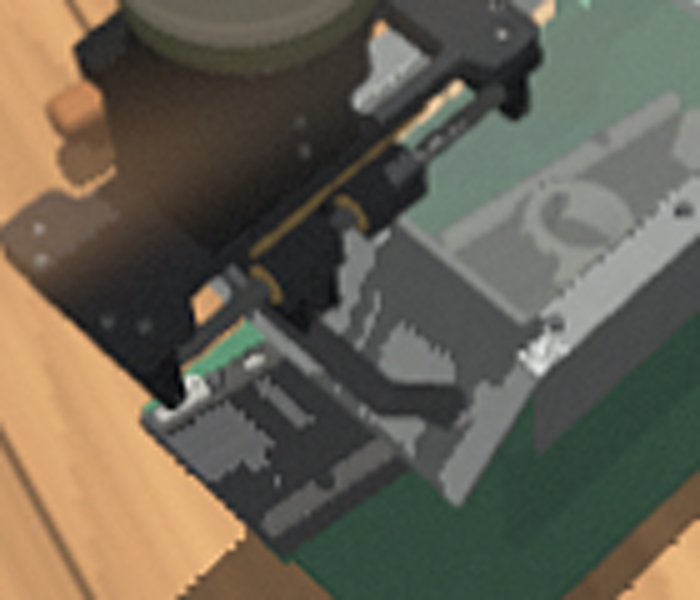

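step_arm([
  [0, 0, 0.6],
  [0, 0, 0.6],
  [0, 0, 0.6],
  [0, 0, 0.2],
  [0, 0, 0],
  [0, 0, 0],
], turn=[0, 0, 0, 0, 0, 0], grip=0.62)

```text
time: 5.4
ee_pos: [0.5158, -0.0131, 0.2026]
eef_rot: [0.607, 0.795, -0.0, -0.0]
ft_force: [-0.1, 0.1, 0.4]
width: 0.0324
grip_force: 0.0
```

```bash
python3 - <<'E'
from h import *
s=read_state(); t=s['ee_pos']; print(t,s['width'])
c=shot('side','side4'); P=pts(c).reshape(-1,3); 
c=dict(np.load('side1.npz'))
a=np.radians(15.3);e=np.array([np.cos(a),np.sin(a)]);f=np.array([-e[1],e[0]])
D=P-t; S=D[:,:2]@e; q=D[:,:2]@f
m=(abs(q)<.016)&(abs(S)<.04)&(D[:,2]>-.06)&(D[:,2]<.1)
for h in np.arange(-.06,.1,.01):
    k=m&(D[:,2]>h)&(D[:,2]<=h+.01)
    if k.sum(): print(round(h,2),k.sum(),np.percentile(S[k],[2,25,50,75,98]).round(3),np.percentile(q[k],[2,98]).round(3))
img=cv2.imread('pics/side4.png'); cv2.imwrite('pics/c4.png',cv2.resize(img[130:250,150:290],None,fx=5,fy=5,interpolation=cv2.INTER_CUBIC))
E
```

```text
[ 0.51583082 -0.01307286  0.20262081] 0.03243852882893187
-0.06 94 [0.025 0.029 0.032 0.034 0.038] [-0.015  0.015]
-0.05 37 [0.035 0.037 0.038 0.039 0.04 ] [-0.014  0.014]
-0.04 3 [-0.006 -0.006 -0.006 -0.005 -0.005] [-0.01   0.014]
-0.03 104 [-0.006 -0.005 -0.002  0.002  0.006] [-0.015  0.015]
-0.02 4 [-0.001 -0.     0.001  0.001  0.002] [-0.009  0.012]
0.03 3 [-0.023 -0.022 -0.021  0.002  0.023] [-0.011  0.009]
0.04 68 [-0.025 -0.024  0.016  0.017  0.024] [-0.012  0.008]
0.05 47 [-0.024 -0.02   0.017  0.02   0.026] [-0.012  0.004]
0.06 36 [-0.024  0.016  0.018  0.021  0.026] [-0.012  0.004]
0.07 26 [0.015 0.017 0.02  0.024 0.027] [-0.012  0.007]
0.08 22 [0.015 0.017 0.019 0.021 0.029] [-0.012  0.004]
0.09 10 [0.02  0.02  0.021 0.021 0.021] [-0.011 -0.002]
```

View pics/c4.png

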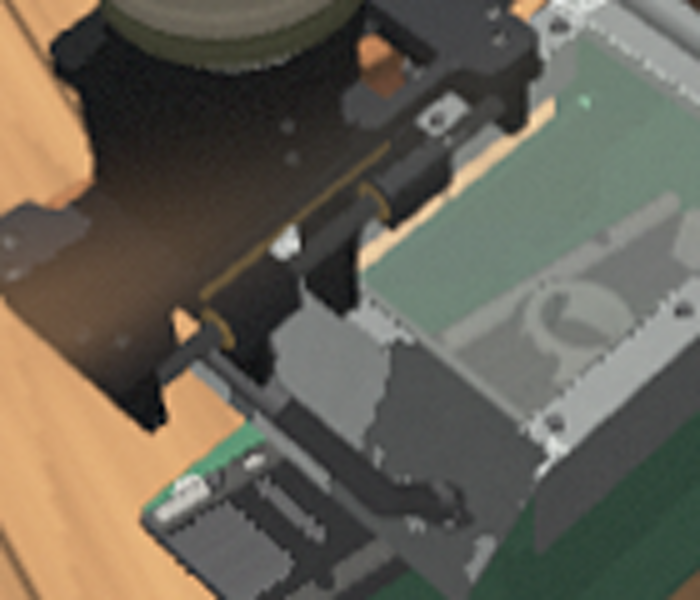

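step_arm([
  [0, 0, -0.6],
  [0, 0, -0.6],
  [0, 0, -0.6],
  [0, 0, -0.6],
  [0, 0, -0.4],
  [0, 0, -0.3],
  [0, 0, 0],
], turn=[0, 0, 0, 0, 0, 0, 0])

```text
time: 6.15
ee_pos: [0.5154, -0.013, 0.1243]
eef_rot: [0.607, 0.795, -0.0, -0.001]
ft_force: [0.6, 0.2, -0.8]
width: 0.0329
grip_force: 0.0
```

step_arm([
  [0, 0, -0.2],
  [0, 0, -0.2],
  [0, 0, 0],
], turn=[0, 0, 0])

```text
time: 6.45
ee_pos: [0.5157, -0.013, 0.1148]
eef_rot: [0.607, 0.795, -0.0, -0.0]
ft_force: [-0.3, 0.1, -0.8]
width: 0.0331
grip_force: 0.0
```

step_arm([
  [0, 0, 0],
  [0, 0, 0],
  [0, 0, 0],
  [0, 0, 0],
], turn=[0, 0, 0, 0], grip=1.0, newtons=15)

```text
time: 6.85
ee_pos: [0.5158, -0.0131, 0.1155]
eef_rot: [0.607, 0.795, -0.0, -0.0]
ft_force: [-2.8, -0.5, 2.1]
width: 0.0136
grip_force: 15.0
```

```bash
python3 - <<'E'
import numpy as np
a=np.radians(15.3); p=np.linspace(0,.88,25)+.035
x=-.257*np.cos(p); z=.257*np.sin(p)
D=np.c_[np.diff(x)*np.cos(a),np.diff(x)*np.sin(a),np.diff(z)]/.025
print(D.round(2).tolist())
E
```

```text
[[0.02, 0.01, 0.38], [0.03, 0.01, 0.38], [0.05, 0.01, 0.37], [0.06, 0.02, 0.37], [0.07, 0.02, 0.37], [0.09, 0.02, 0.37], [0.1, 0.03, 0.36], [0.11, 0.03, 0.36], [0.12, 0.03, 0.35], [0.14, 0.04, 0.35], [0.15, 0.04, 0.34], [0.16, 0.04, 0.34], [0.17, 0.05, 0.33], [0.18, 0.05, 0.33], [0.2, 0.05, 0.32], [0.21, 0.06, 0.31], [0.22, 0.06, 0.3], [0.23, 0.06, 0.29], [0.24, 0.07, 0.29], [0.25, 0.07, 0.28], [0.26, 0.07, 0.27], [0.27, 0.07, 0.26], [0.28, 0.08, 0.25], [0.28, 0.08, 0.24]]
```

step_arm([
  [0.02, 0.01, 0.38],
  [0.03, 0.01, 0.38],
  [0.05, 0.01, 0.37],
  [0.06, 0.02, 0.37],
  [0.07, 0.02, 0.37],
  [0.09, 0.02, 0.37],
  [0.1, 0.03, 0.36],
  [0.11, 0.03, 0.36],
], turn=[0, 0, 0, 0, 0, 0, 0, 0])

```text
time: 7.65
ee_pos: [0.5283, -0.0098, 0.1899]
eef_rot: [0.607, 0.795, -0.001, -0.001]
ft_force: [-6.5, -3.2, -3.3]
width: 0.0136
grip_force: 15.0
```

step_arm([
  [0.12, 0.03, 0.35],
  [0.14, 0.04, 0.35],
  [0.15, 0.04, 0.34],
  [0.16, 0.04, 0.34],
  [0.17, 0.05, 0.33],
  [0.18, 0.05, 0.33],
  [0.2, 0.05, 0.32],
  [0.21, 0.06, 0.31],
], turn=[0, 0, 0, 0, 0, 0, 0, 0])

```text
time: 8.45
ee_pos: [0.5607, -0.0013, 0.258]
eef_rot: [0.608, 0.794, -0.002, -0.001]
ft_force: [-17.2, -6.4, 10.9]
width: 0.0136
grip_force: 15.0
```

step_arm([
  [0.22, 0.06, 0.3],
  [0.23, 0.06, 0.29],
  [0.24, 0.07, 0.29],
  [0.25, 0.07, 0.28],
  [0.26, 0.07, 0.27],
  [0.27, 0.07, 0.26],
  [0.2, 0.05, 0.2],
  [0, 0, 0],
], turn=[0, 0, 0, 0, 0, 0, 0, 0])

```text
time: 9.25
ee_pos: [0.6054, 0.0105, 0.3073]
eef_rot: [0.608, 0.794, 0.001, 0.002]
ft_force: [-5.8, -5.5, 12.5]
width: 0.0134
grip_force: 15.0
```

step_arm([
  [0, 0, 0],
  [0, 0, 0],
  [0, 0, 0],
  [0.1, 0.03, 0.5],
  [0.1, 0.03, 1],
  [0, 0, 1],
  [0, 0, 1],
  [0, 0, 1],
  [0, 0, 0],
  [0, 0, 0],
], turn=[0, 0, 0, 0, 0, 0, 0, 0, 0, 0], grip=0.2)

```text
time: 10.25
ee_pos: [0.6093, 0.0129, 0.4157]
eef_rot: [0.607, 0.795, 0.0, -0.0]
ft_force: [1.0, 0.6, -0.8]
width: 0.069
grip_force: 0.0
```

```bash
python3 - <<'E'
from h import *
s=read_state(); print(s['time'],s['ee_pos'],s['joint_positions'])
c=shot('side','side5'); P=pts(c)
img=c['image'][:,:,::-1]; cv2.imwrite('pics/c5.png',cv2.resize(img[40:290,120:400],None,fx=2.4,fy=2.4,interpolation=cv2.INTER_CUBIC))
E
```

```text
10.25 [0.60932298 0.01290972 0.41569582] [ 0.33554764  0.36465224 -0.66442132  0.99377643  0.2302638   1.84843662
  0.03465675]
```

View pics/c5.png

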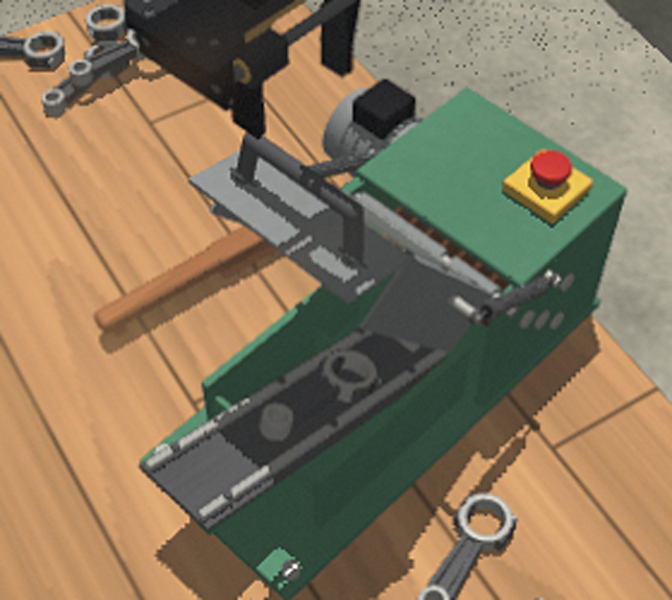

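```bash
python3 - <<'E'
from h import *
c=dict(np.load('side5.npz')); P=pts(c)
a=np.radians(15.3);e=np.array([np.cos(a),np.sin(a)]);f=np.array([-e[1],e[0]])
o=np.array([.7505,-.147])
B=np.stack([P[...,:2]@e-o[0],P[...,:2]@f-o[1],P[...,2]],-1)
xc=B[...,0]+.020; zc=B[...,2]-.035; t=np.radians(15)
CX=xc*np.cos(t)-zc*np.sin(t); CZ=xc*np.sin(t)+zc*np.cos(t)
m=(CZ>.014)&(CZ<.027)&(abs(B[...,1])<.028)&(CX<-.02)&(CX>-.29)
n,l,st,_=cv2.connectedComponentsWithStats(m.astype(np.uint8))
for i in range(1,n):
    if st[i,4]>25:
        k=l==i; print(st[i],'CX',np.percentile(CX[k],[1,50,99]).round(3),'y',np.percentile(B[k][:,1],[1,50,99]).round(3),'CZ',np.median(CZ[k]).round(4))
fl=(abs(CZ)<.006)&(abs(B[...,1])<.025)&(CX<-.2)&(CX>-.295); print('floor',fl.sum(),np.median(CZ[fl]))
r=(abs(CZ-.01)<.006)&(CX<-.1)&(CX>-.29)&(abs(abs(B[...,1])-.036)<.012); print('rails y',np.percentile(B[r][:,1],[1,20,80,99]))
for (u,v) in ((234,215),(266,194),(255,201)): print(u,v,CX[v,u],B[v,u,1],CZ[v,u])
h=(B[...,2]>.25)&(B[...,2]<.40)&(B[...,0]>-.25)&(B[...,0]<0)&(abs(B[...,1])<.1)
for z in np.arange(.28,.4,.01):
    k=h&(abs(B[...,2]-z)<.005)
    if k.sum()>3: print('hood',round(z,3),k.sum(),np.percentile(B[k][:,0],[1,50,99]).round(3),np.percentile(B[k][:,1],[1,99]).round(3))
E
```

```text
[229 185  50  34 511] CX [-0.191 -0.118 -0.061] y [-0.025  0.001  0.025] CZ 0.0183
floor 796 0.00022114245634580892
rails y [-0.03493593 -0.0326649   0.03501743  0.03998004]
234 215 -0.18794311151649895 -0.001834703759721279 0.020764915731123164
266 194 -0.07075481440132908 0.007334145008834392 0.002998090711700728
255 201 -0.11819465819660896 0.0009681679528561193 0.015911271681897148
hood 0.28 120 [-0.166 -0.124 -0.083] [-0.082  0.082]
hood 0.29 137 [-0.173 -0.13  -0.091] [-0.082  0.084]
hood 0.3 106 [-0.169 -0.134 -0.099] [-0.082 -0.018]
hood 0.31 87 [-0.154 -0.128 -0.106] [-0.081 -0.028]
hood 0.32 67 [-0.142 -0.121 -0.114] [-0.082 -0.03 ]
hood 0.33 1422 [-0.188 -0.154 -0.126] [-0.08   0.083]
hood 0.34 773 [-0.189 -0.18  -0.154] [-0.079  0.083]
hood 0.35 78 [-0.163 -0.159 -0.15 ] [-0.06   0.059]
hood 0.36 75 [-0.161 -0.158 -0.149] [-0.058  0.058]
hood 0.37 150 [-0.159 -0.157 -0.149] [-0.056  0.057]
hood 0.38 363 [-0.158 -0.153 -0.146] [-0.053  0.055]
```

step_arm([
  [0, 0.5, 0],
  [0, 0.5, 0],
  [0, 0.5, 0],
  [0, 0.5, 0],
  [0, 0.5, 0],
  [0, 0.5, 0],
  [0, 0.5, 0],
  [0, 0.5, 0],
  [0, 0.5, 0],
  [0, 0.5, 0],
  [0, 0.5, 0],
  [0, 0.5, 0],
], turn=[1, 1, 1, 1, 1, 1, 1, 1, 1, 1, 1, 1], grip=0.9)

```text
time: 11.5
ee_pos: [0.6089, 0.1628, 0.4146]
eef_rot: [-0.07, 0.998, -0.0, -0.001]
ft_force: [0.4, -0.0, -0.8]
width: 0.0085
grip_force: 0.0
```

step_arm([
  [1, 0.26, 0],
  [1, 0.26, 0],
  [1, 0.26, 0],
  [1, 0.26, 0],
  [1, 0.26, 0],
  [1, 0.26, 0],
  [1, 0.26, 0],
  [1, 0.26, 0],
  [1, 0.26, 0],
], turn=[1, 0, 0, 0, 0, 0, 0, 0, 0])

```text
time: 12.4
ee_pos: [0.7642, 0.1809, 0.3729]
eef_rot: [-0.1, 0.995, 0.022, -0.007]
ft_force: [0.7, -2.3, -0.0]
width: 0.0087
grip_force: 0.0
```

```bash
cat >> h.py <<'E'
from scipy.spatial.transform import Rotation as R
def rep():
    s=read_state(); M=R.from_quat(s['eef_rot']).as_matrix(); z=M[:,2]
    print('t',round(s['time'],2),'p',s['ee_pos'].round(4),'z',z.round(3),'tilt',np.degrees(np.arccos(-z[2])).round(1),'az',np.degrees(np.arctan2(z[1],z[0])).round(0),'y az',np.degrees(np.arctan2(M[1,1],M[0,1])).round(1),'F',s['ft_force'].round(1),'q',s['joint_positions'].round(2))
E
python3 -c "
from h import *
rep()"
```

```text
t 12.4 p [0.7642 0.1809 0.3729] z [-0.018  0.043 -0.999] tilt 2.7 az 112.0 y az 101.5 F [ 0.7 -2.3 -0. ] q [-0.3   0.91  0.28  0.18 -0.3   2.06  1.51]
```

step_arm([
  [-0.7, -0.2, 0.9],
  [-0.7, -0.2, 0.9],
  [-0.7, -0.2, 0.9],
  [-0.7, -0.2, 1],
  [-0.7, -0.2, 1],
  [-0.7, -0.2, 1],
  [-0.4, -0.1, 1],
  [0, 0, 1],
  [0, 0, 1],
  [0, 0, 1],
], turn=[0, 0, 0, 0, 0, 0, 0, 0, 0, 0])

```text
time: 13.4
ee_pos: [0.6155, 0.1441, 0.5464]
eef_rot: [-0.099, 0.994, 0.029, 0.041]
ft_force: [-0.0, 1.0, -0.2]
width: 0.0085
grip_force: 0.0
```

```bash
python3 -c "
from h import *
rep()"
```

```text
t 13.4 p [0.6155 0.1441 0.5464] z [ 0.076  0.067 -0.995] tilt 5.8 az 41.0 y az 101.5 F [-0.   1.  -0.2] q [-0.39  0.43  0.25  0.57 -0.18  2.06  1.52]
```

step_arm([
  [0, 0, 1],
  [0, 0, 1],
  [0, 0, 1],
  [0, 0, 1],
  [0, 0, 1],
], turn=[0, 0, 0, 0, 0])

```text
time: 13.9
ee_pos: [0.5919, 0.1412, 0.602]
eef_rot: [-0.098, 0.991, 0.037, 0.087]
ft_force: [0.8, 0.2, -0.2]
width: 0.0085
grip_force: 0.0
```

```bash
python3 -c "
from h import *
rep()"
```

```text
t 13.9 p [0.5919 0.1412 0.602 ] z [ 0.165  0.09  -0.982] tilt 10.8 az 29.0 y az 101.6 F [ 0.8  0.2 -0.2] q [-0.42  0.35  0.28  0.56 -0.18  2.06  1.51]
```

step_arm([
  [0.2, 0, 1],
  [0.2, 0, 1],
  [0.2, 0, 1],
  [0.2, 0, 1],
  [0.2, 0, 1],
  [0.2, 0, 1],
  [0.2, 0, 1],
  [0.2, 0, 1],
  [0.2, 0, 1],
  [0.2, 0, 1],
], turn=[0, 0, 0, 0, 0, 0, 0, 0, 0, 0])

```text
time: 14.9
ee_pos: [0.5958, 0.1364, 0.6934]
eef_rot: [-0.095, 0.977, 0.052, 0.182]
ft_force: [0.4, -0.2, 0.4]
width: 0.0083
grip_force: 0.0
```

```bash
python3 -c "
from h import *
rep()"
```

```text
t 14.9 p [0.5958 0.1364 0.6934] z [ 0.347  0.136 -0.928] tilt 21.9 az 21.0 y az 101.8 F [ 0.4 -0.2  0.4] q [-0.41  0.34  0.36  0.37 -0.25  2.06  1.51]
```

```bash
cat >> h.py <<'E'
a=np.radians(15.3);E=np.array([np.cos(a),np.sin(a),0]);F=np.array([-E[1],E[0],0]);U=np.array([0,0,1.])
O=.7505*E-.147*F; th=np.radians(15)
CXA=E*np.cos(th)-U*np.sin(th); CZA=E*np.sin(th)+U*np.cos(th); C0=O-.02*E+.035*U
OFF=.036
def tip():
    s=read_state(); M=R.from_quat(s['eef_rot']).as_matrix(); t=s['ee_pos']-OFF*M[:,2]
    fc=t+.0095*np.sign(M[:,0]@E)*M[:,0]; d=fc-C0; return t,fc,np.array([d@CXA,d@F,d@CZA])
def goto(x,y,z):
    t,fc,_=tip(); return ((C0+x*CXA+y*F+z*CZA-fc)/.025).round(2)
E
python3 -c "
from h import *
rep(); print(tip()); print(C0+0*CXA)
for p in ((-.235,0,.12),(-.235,0,.03)): print(p,goto(*p))
print('along 10mm',(.01*CXA/.025).round(3),'normal',(.01*CZA/.025).round(3))"
```

```text
t 14.9 p [0.5958 0.1364 0.6934] z [ 0.347  0.136 -0.928] tilt 21.9 az 21.0 y az 101.8 F [ 0.4 -0.2  0.4] q [-0.41  0.34  0.36  0.37 -0.25  2.06  1.51]
(array([0.58333488, 0.13151989, 0.72677799]), array([0.59203268, 0.13309626, 0.73025842]), array([-0.30003965,  0.11915752,  0.6393891 ]))
[0.74339853 0.05096932 0.035     ]
(-0.235, 0, 0.12) [ -1.5   -5.35 -20.74]
(-0.235, 0, 0.03) [ -2.4   -5.6  -24.22]
along 10mm [ 0.373  0.102 -0.104] normal [0.1   0.027 0.386]
```

step_arm([
  [-0.8, -0.45, -0.8],
  [-0.8, -0.45, -0.9],
  [-0.8, -0.45, -1],
  [-0.8, -0.45, -1],
  [-0.8, -0.45, -1],
  [0, -0.45, -1],
  [0, -0.45, -1],
  [0, -0.45, -1],
  [0, -0.45, -1],
  [0, -0.45, -1],
  [0, -0.45, -1],
  [0, -0.45, -1],
], turn=[0, 0, 0, 0, 0, 0, 0, 0, 0, 0, 0, 0], grip=1.0)

```text
time: 16.1
ee_pos: [0.5013, 0.0041, 0.4064]
eef_rot: [-0.093, 0.977, 0.052, 0.182]
ft_force: [-0.5, -0.3, -0.4]
width: 0.0003
grip_force: 0.0
```

```bash
python3 -c "
from h import *
rep(); print(tip()[2])
for p in ((-.235,0,.12),(-.235,0,.04)): print(p,goto(*p))"
```

```text
t 16.1 p [0.5013 0.0041 0.4064] z [ 0.347  0.136 -0.928] tilt 21.9 az 21.0 y az 101.6 F [-0.5 -0.3 -0.4] q [-0.54 -0.33  0.4   1.69  0.04  1.38  1.62]
[-0.34757767  0.01643697  0.32954707]
(-0.235, 0, 0.12) [ 2.28 -0.06 -9.26]
(-0.235, 0, 0.04) [  1.48  -0.28 -12.35]
```

step_arm([
  [0.15, -0.03, -1],
  [0.15, -0.03, -1],
  [0.15, -0.03, -1],
  [0.15, -0.03, -1],
  [0.15, -0.03, -1],
  [0.15, -0.03, -1],
  [0.15, -0.03, -1],
  [0.15, -0.03, -1],
  [0.15, -0.03, -1],
  [0.15, -0.03, -1],
  [0.15, 0, -1],
  [0, 0, -0.6],
], turn=[0, 0, 0, 0, 0, 0, 0, 0, 0, 0, 0, 0])

```text
time: 17.3
ee_pos: [0.5423, -0.0031, 0.1155]
eef_rot: [-0.093, 0.978, 0.052, 0.181]
ft_force: [-0.3, 0.3, -0.2]
width: 0.0003
grip_force: 0.0
```

```bash
python3 -c "
from h import *
c=shot('side','side6'); rep(); print(tip()[2]); P=pts(c)
D=P-C0; X=D@CXA;Y=D@F;Z=D@CZA
s=read_state(); M=R.from_quat(s['eef_rot']).as_matrix(); Q=(P-s['ee_pos'])@M
m=(abs(Q[...,0])<.02)&(abs(Q[...,1])<.03)&(Q[...,2]<.0)&(Q[...,2]>-.12)&(Z>.025)
for h in np.arange(-.1,0,.008):
    k=m&(Q[...,2]>h)&(Q[...,2]<=h+.008)
    if k.sum(): print(round(h,3),k.sum(),np.percentile(Q[k][:,0],[2,98]).round(3),np.percentile(Q[k][:,1],[2,98]).round(3),'Z',np.percentile(Z[k],[2,50]).round(3))
cv2.imwrite('pics/c6.png',cv2.resize(c['image'][100:280,130:340,::-1],None,fx=3,fy=3,interpolation=cv2.INTER_CUBIC))
"
```

```text
t 17.35 p [ 0.541  -0.003   0.1135] z [ 0.343  0.135 -0.93 ] tilt 21.6 az 21.0 y az 101.6 F [-1.4 -0.3 -2.5] q [-0.58 -0.1   0.58  2.14 -0.12  0.74  1.85]
[-0.23638894 -0.00092528  0.05613339]
```

View pics/c6.png

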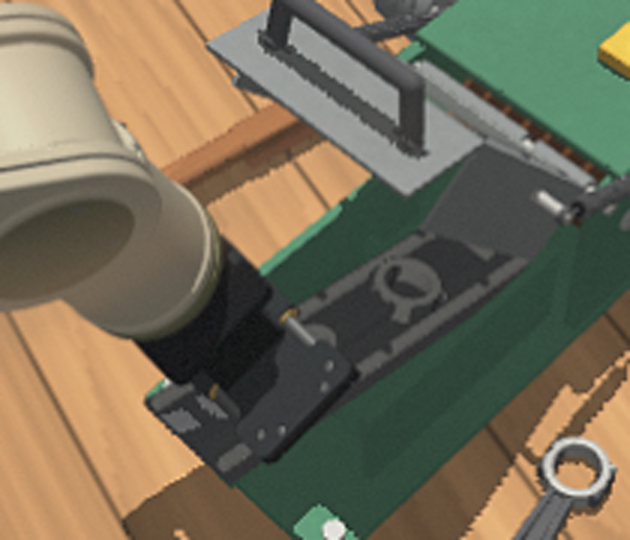

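step_arm([
  [-0.1, -0.03, -0.4],
  [-0.1, -0.03, -0.4],
  [-0.08, -0.02, -0.3],
  [0, 0, -0.15],
  [0, 0, 0],
  [0, 0, 0],
], turn=[0, 0, 0, 0, 0, 0])

```text
time: 17.95
ee_pos: [0.5359, -0.0047, 0.0861]
eef_rot: [-0.094, 0.977, 0.052, 0.182]
ft_force: [-0.6, -0.1, 0.6]
width: 0.0004
grip_force: 0.0
```

step_arm([
  [0, 0, -0.08],
  [0, 0, -0.08],
  [0, 0, 0],
], turn=[0, 0, 0])

```text
time: 18.25
ee_pos: [0.5354, -0.0047, 0.0815]
eef_rot: [-0.094, 0.977, 0.052, 0.182]
ft_force: [0.0, -0.6, -0.1]
width: 0.0001
grip_force: 0.0
```

```bash
python3 -c "
from h import *
rep(); print(tip()[2])"
```

```text
t 18.25 p [ 0.5354 -0.0047  0.0815] z [ 0.346  0.135 -0.929] tilt 21.8 az 21.0 y az 101.7 F [ 0.  -0.6 -0.1] q [-0.58 -0.07  0.6   2.19 -0.17  0.67  1.91]
[-0.23386327 -0.00099635  0.02365898]
```

step_arm([
  [0, 0, -0.1],
  [0, 0, -0.1],
  [0, 0, 0],
], turn=[0, 0, 0])

```text
time: 18.55
ee_pos: [0.5352, -0.0047, 0.0762]
eef_rot: [-0.094, 0.978, 0.052, 0.182]
ft_force: [0.7, -0.6, -0.8]
width: 0.0004
grip_force: 0.0
```

step_arm([
  [0, 0, -0.08],
  [0, 0, -0.08],
  [0, 0, 0],
], turn=[0, 0, 0])

```text
time: 18.85
ee_pos: [0.5353, -0.0047, 0.0723]
eef_rot: [-0.094, 0.978, 0.052, 0.182]
ft_force: [-0.0, -0.0, 0.3]
width: 0.0005
grip_force: 0.0
```

step_arm([
  [0, 0, -0.08],
  [0, 0, 0],
], turn=[0, 0])

```text
time: 19.05
ee_pos: [0.5354, -0.0047, 0.0705]
eef_rot: [-0.094, 0.977, 0.052, 0.182]
ft_force: [-0.5, 0.0, 0.8]
width: 0.0003
grip_force: 0.0
```

step_arm([
  [0, 0, -0.08],
  [0, 0, 0],
], turn=[0, 0])

```text
time: 19.25
ee_pos: [0.5354, -0.0047, 0.0685]
eef_rot: [-0.094, 0.977, 0.052, 0.182]
ft_force: [0.1, -0.1, 0.3]
width: 0.0003
grip_force: 0.0
```

step_arm([
  [0, 0, -0.08],
  [0, 0, 0],
], turn=[0, 0])

```text
time: 19.45
ee_pos: [0.5358, -0.0047, 0.0669]
eef_rot: [-0.094, 0.977, 0.052, 0.182]
ft_force: [-1.7, -0.3, 3.3]
width: 0.0006
grip_force: 1.6
```

step_arm([
  [0, 0, -0.08],
  [0, 0, 0],
], turn=[0, 0])

```text
time: 19.65
ee_pos: [0.5371, -0.0046, 0.0661]
eef_rot: [-0.094, 0.977, 0.052, 0.183]
ft_force: [-3.0, -0.4, 11.1]
width: 0.0004
grip_force: 4.8
```

step_arm([
  [0, 0, 0.17],
  [0, 0, 0],
  [0.37, 0.1, -0.1],
  [0.37, 0.1, -0.1],
  [0.37, 0.1, -0.1],
  [0.15, 0.04, -0.04],
  [0, 0, 0],
], turn=[0, 0, 0, 0, 0, 0, 0])

```text
time: 20.35
ee_pos: [0.5668, 0.0038, 0.06]
eef_rot: [-0.094, 0.978, 0.052, 0.181]
ft_force: [-0.5, 0.9, 0.2]
width: 0.0005
grip_force: 0.0
```

```bash
python3 -c "
from h import *
rep(); print(tip()[2])"
```

```text
t 20.35 p [0.5668 0.0038 0.06  ] z [ 0.345  0.135 -0.929] tilt 21.7 az 21.0 y az 101.7 F [-0.5  0.9  0.2] q [-0.59  0.06  0.62  2.14 -0.31  0.62  2.01]
[-0.19681969 -0.00107182  0.01129518]
```

step_arm([
  [0.15, 0.04, -0.04],
  [0.15, 0.04, -0.04],
  [0.15, 0.04, -0.04],
  [0.15, 0.04, -0.04],
  [0.15, 0.04, -0.04],
  [0.15, 0.04, -0.04],
  [0.15, 0.04, -0.04],
  [0.15, 0.04, -0.04],
], turn=[0, 0, 0, 0, 0, 0, 0, 0])

```text
time: 21.15
ee_pos: [0.5973, 0.0119, 0.0523]
eef_rot: [-0.094, 0.977, 0.052, 0.182]
ft_force: [-0.7, 0.3, -0.8]
width: 0.0003
grip_force: 0.3
```

```bash
cat >> h.py <<'E'
def rod(n='side',name='r'):
    c=shot(n,name); P=pts(c); D=P-C0; X=D@CXA;Y=D@F;Z=D@CZA
    m=(Z>.014)&(Z<.027)&(abs(Y)<.0275)&(X>-.125)&(X<.0)
    print('rod front X',np.sort(X[m])[-8:].round(4),'n',m.sum()); 
    k=m&(Z>.016); b=k&(X>np.percentile(X[k],99)-.052); print('bigend centre',((np.percentile(X[b],99)+np.percentile(X[b],1))/2).round(4),np.median(Y[b]).round(4))
    h=D@U+.035; s=(h>.36)&(h<.40)&(abs(Y)<.06); print('handle',np.median((D@E)[s]-.02).round(3),np.percentile(h[s],98).round(3))
E
python3 -c "
from h import *
rod(name='r1');rep(); print(tip()[2])"
```

```text
rod front X [-0.0339 -0.0337 -0.0336 -0.0331 -0.0327 -0.0326 -0.0322 -0.032 ] n 346
bigend centre -0.0581 -0.0008
handle -0.158 0.399
t 21.2 p [0.5978 0.0122 0.0524] z [ 0.346  0.135 -0.928] tilt 21.8 az 21.0 y az 101.7 F [0.3 0.7 0.1] q [-0.57  0.15  0.61  2.08 -0.4   0.62  2.06]
[-0.16392502 -0.00122201  0.01223756]
```

step_arm([
  [0.15, 0.04, -0.04],
  [0.15, 0.04, -0.04],
  [0.15, 0.04, -0.04],
  [0.15, 0.04, -0.04],
  [0.15, 0.04, -0.04],
  [0.11, 0.03, -0.03],
  [0, 0, 0],
], turn=[0, 0, 0, 0, 0, 0, 0])

```text
time: 21.9
ee_pos: [0.6189, 0.0177, 0.0466]
eef_rot: [-0.094, 0.977, 0.052, 0.182]
ft_force: [-0.1, 0.2, 0.8]
width: 0.0008
grip_force: 0.0
```

```bash
python3 -c "
from h import *
rod(name='r2');rep(); print(tip()[2])"
```

```text
rod front X [-0.0136 -0.0136 -0.0135 -0.013  -0.0128 -0.0122 -0.0113 -0.0107] n 309
bigend centre -0.0372 -0.0064
handle -0.158 0.398
t 21.95 p [0.6188 0.0175 0.0467] z [ 0.346  0.135 -0.928] tilt 21.8 az 21.0 y az 101.7 F [-0.6  0.2 -0.3] q [-0.56  0.21  0.59  2.03 -0.45  0.62  2.09]
[-0.14157143 -0.00155181  0.01239158]
```

step_arm([
  [0.08, 0.02, -0.02],
  [0.08, 0.02, -0.02],
  [0.08, 0.02, -0.02],
  [0, 0, 0],
], turn=[0, 0, 0, 0])

```text
time: 22.35
ee_pos: [0.6248, 0.0192, 0.0452]
eef_rot: [-0.094, 0.977, 0.052, 0.182]
ft_force: [-0.2, 0.6, 0.0]
width: 0.0005
grip_force: 0.1
```

step_arm([
  [0.06, 0.015, -0.015],
  [0, 0, 0],
], turn=[0, 0])

```text
time: 22.55
ee_pos: [0.6262, 0.0195, 0.0448]
eef_rot: [-0.094, 0.977, 0.052, 0.182]
ft_force: [0.3, -0.2, -0.5]
width: 0.0005
grip_force: 0.2
```

step_arm([
  [0.06, 0.015, -0.015],
  [0, 0, 0],
], turn=[0, 0])

```text
time: 22.75
ee_pos: [0.6274, 0.0198, 0.0443]
eef_rot: [-0.094, 0.977, 0.052, 0.182]
ft_force: [-0.7, -0.7, 0.0]
width: 0.0007
grip_force: 0.8
```

```bash
python3 -c "
from h import *
rod(name='r3');rep(); print(tip()[2])"
```

```text
rod front X [-0.0133 -0.0114 -0.0101 -0.0099 -0.0095 -0.0095 -0.0072 -0.0056] n 273
bigend centre -0.0349 -0.0069
handle -0.158 0.399
t 22.8 p [0.6275 0.0197 0.0443] z [ 0.346  0.135 -0.929] tilt 21.8 az 21.0 y az 101.7 F [-1.1 -0.2 -0.4] q [-0.55  0.24  0.58  2.01 -0.47  0.62  2.1 ]
[-0.13228304 -0.0017387   0.01241436]
```

step_arm([
  [0.05, 0.013, -0.013],
  [0, 0, 0],
], turn=[0, 0])

```text
time: 23.0
ee_pos: [0.6284, 0.02, 0.0439]
eef_rot: [-0.094, 0.978, 0.052, 0.182]
ft_force: [-4.5, -1.1, 3.2]
width: 0.0004
grip_force: 2.6
```

step_arm([
  [0.05, 0.013, -0.013],
  [0, 0, 0],
], turn=[0, 0])

```text
time: 23.2
ee_pos: [0.6296, 0.0203, 0.0435]
eef_rot: [-0.094, 0.978, 0.052, 0.181]
ft_force: [-6.0, -2.1, 2.6]
width: 0.0004
grip_force: 3.2
```

```bash
python3 -c "
from h import *
rod(name='r4');rep(); print(tip()[2])
img=cv2.imread('pics/r4.png'); cv2.imwrite('pics/c7.png',cv2.resize(img[130:250,210:340],None,fx=5,fy=5,interpolation=cv2.INTER_CUBIC))"
```

```text
rod front X [-0.0094 -0.009  -0.0089 -0.008  -0.0073 -0.0068 -0.0066 -0.0043] n 265
bigend centre -0.0329 -0.0092
handle -0.158 0.399
t 23.25 p [0.6296 0.0203 0.0435] z [ 0.345  0.135 -0.929] tilt 21.8 az 21.0 y az 101.7 F [-4.8 -1.4  3.4] q [-0.55  0.24  0.58  2.01 -0.47  0.62  2.1 ]
[-0.12995167 -0.00179107  0.01222665]
```

View pics/c7.png

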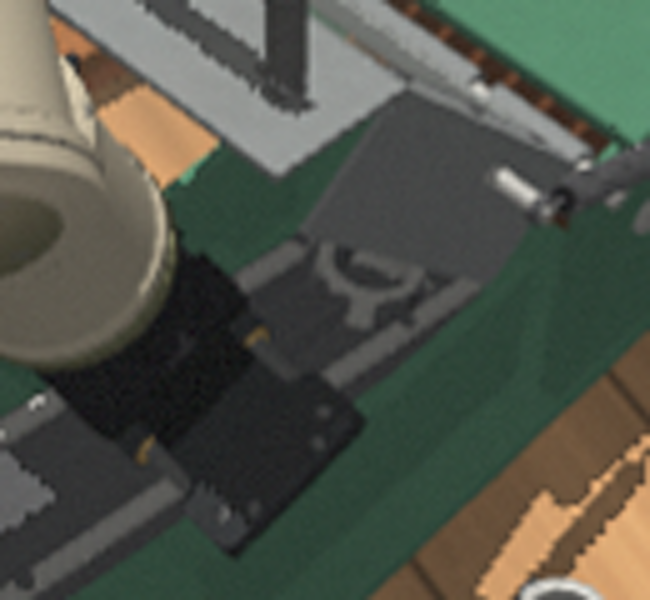

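step_arm([
  [0, 0, 0],
  [0, 0, 0],
  [-0.1, -0.03, 0.03],
  [-0.2, -0.05, 0.05],
  [-0.37, -0.1, 0.1],
  [-0.37, -0.1, 0.1],
  [-0.5, -0.14, 0.3],
  [-0.6, -0.16, 0.5],
  [-0.7, -0.2, 0.7],
  [-0.7, -0.2, 0.7],
  [0, 0, 0],
], turn=[0, 0, 0, 0, 0, 0, 0, 0, 0, 0, 0])

```text
time: 24.35
ee_pos: [0.541, -0.0047, 0.1082]
eef_rot: [-0.093, 0.977, 0.053, 0.184]
ft_force: [0.8, 0.4, -0.5]
width: 0.0008
grip_force: 0.0
```

```bash
python3 -c "
from h import *
c=shot('side','r5');rep(); P=pts(c); D=P-C0; X=D@CXA;Y=D@F;Z=D@CZA
m=(Z>.014)&(Z<.027)&(abs(Y)<.028)&(X>-.145)&(X<.02)
print(m.sum(),np.sort(X[m])[:12].round(4),np.sort(X[m])[-8:].round(4),np.median(Z[m]),np.median(Y[m]))
s=m&(X<-.108); print('small end',np.percentile(X[s],[1,3]).round(4),np.percentile(Y[s],[2,98]))
cv2.imwrite('pics/c8.png',cv2.resize(c['image'][130:250,210:340,::-1],None,fx=5,fy=5,interpolation=cv2.INTER_CUBIC))"
```

```text
t 24.4 p [ 0.5415 -0.004   0.1073] z [ 0.349  0.138 -0.927] tilt 22.0 az 22.0 y az 101.7 F [-0.8  0.5 -0.8] q [-0.61 -0.1   0.62  2.15 -0.13  0.72  1.86]
390 [-0.134  -0.1333 -0.1331 -0.1325 -0.1318 -0.1314 -0.1313 -0.1313 -0.1313
 -0.1312 -0.1309 -0.1296] [-0.011  -0.0096 -0.0095 -0.0095 -0.0095 -0.0094 -0.0085 -0.0075] 0.018029301370325643 -0.001167083615622933
small end [-0.1334 -0.1327] [-0.01103398  0.01356984]
```

View pics/c8.png

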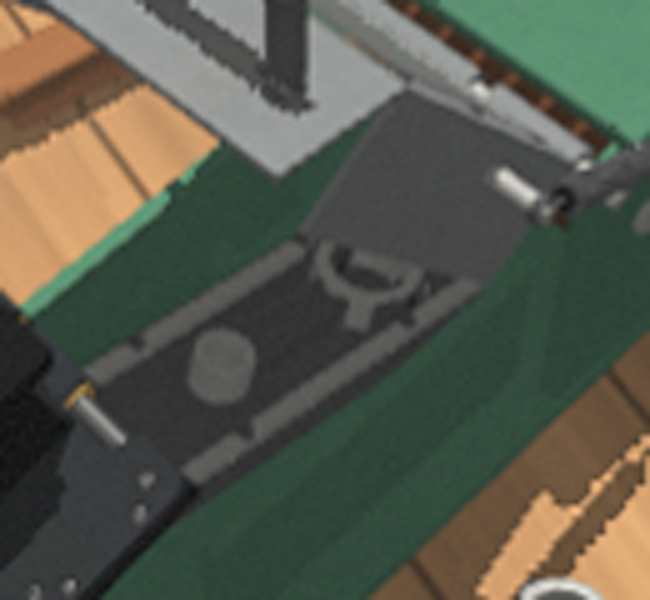

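step_arm([
  [-0.3, 0, 0.8],
  [-0.3, 0, 0.8],
  [-0.3, 0, 0.8],
  [0, 0, 0],
  [0, 0, 0],
  [0, 0, 0],
], turn=[0, 0, 0, 0, 0, 0])

```text
time: 25.0
ee_pos: [0.5187, -0.0039, 0.1644]
eef_rot: [-0.094, 0.978, 0.052, 0.181]
ft_force: [0.7, -0.3, 0.4]
width: 0.0002
grip_force: 0.0
```

```bash
python3 -c "
from h import *
rep(); print(close_job())"
```

```text
t 25.0 p [ 0.5187 -0.0039  0.1644] z [ 0.344  0.135 -0.929] tilt 21.7 az 21.0 y az 101.7 F [ 0.7 -0.3  0.4] q [-0.59 -0.24  0.55  2.12 -0.    0.87  1.73]
the job is handed in; nothing more can be done
None
```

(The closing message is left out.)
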